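# Hook the blue slide tray out from under the shelf

## Robot

A 6-joint arm with a two-finger parallel gripper is mounted at the origin on the work surface. World frame = base frame: x ahead of the robot, y to its left, z up, the work surface at z = 0. Lengths are in m, angles in rad, forces in N, time in s.
With the tool pointing down it reaches from about 0.4 to 0.825 m from the base axis. Payload 7 kg.
Tool frame: the origin (TCP) lies at the very end of the fingers, on their centre line; the grasp point (between the pads) lies 19 mm behind it; y points along the fingers, z is the direction in which the jaws open and shut, and the axes are right-handed (so a half turn about y gives the same grasp; the last joint's range is limited). The gripper opens to 88 mm and grips with 3 to 60 N. Pads are 19 mm wide; open, the fingers measure 130 mm over their backs; the gripper's body (78 mm by 193 mm) begins 47 mm behind the grasp point.
Start: joints at [-1.038, 0.359, 0.012, 0, -1.224, -0.288], TCP at [0.164, -0.655, 0.227] pointing down, gripper open.
Joint ranges: [-3.07, 3.07], [-1.43, 2.12], [-1.02, 1.25], [-3.03, 1.67], [-3.05, -0], [-3.03, 3.03]. Speed limits (rad/s): [2.39, 2.39, 3.01, 3.14, 3.14, 3.14].

## Interface

Orientations are given as [roll, pitch, yaw] about the fixed x, y, z axes, in that order (R = Rz(yaw) Ry(pitch) Rx(roll)).
In Python, from station import get_state, grab_frame, job_done, regions_of gives the robot as it stands.
- The arm moves only by the tool drive_tool, never from a script. Its argument "rows" is a list of rows, each a list of 3 entries, a list of its own where there are three numbers: the shift along the world's x, y, z as a fraction of full scale, then the turn about the world's z as a fraction of full scale, then the opening, from 0 (shut) to 1 (fully open). A call has 1 to 12 rows; each row is the pose to reach, as a shift and turn from the pose commanded when the call began; what a row does not reach only later rows make up. Full scale, the value 1, is 30 cm for a shift and 90 degrees for a turn. A row lasts 1/10 s, in which the tool goes at most 50 mm and 8.59 degrees, less where a joint would pass 70% of its speed; a pose out of reach is approached as far as the arm can. A call with a number of a shift or a turn outside -1 to 1 is refused whole. A call with a gripper value outside its range is refused whole. The fingers move at their own pace and stop on an object; "newtons" is the grip in N (left out, the last holds). Time passes only in rows, so rows that repeat a pose let the fingers close. It gives the time, the measured TCP pose, the force and the opening at its end, in the units of the state.
- get_state(): the state, without advancing time (a new reading comes with each control period).
- grab_frame(name): name is "scene" or "top" or "wrist"; returns a dict with "img" (480x640x3 uint8, blue, green, red), "fx", "fy", "cx", "cy" (pixels), "T" (4x4, takes a point from camera to world coordinates); the wrist camera has in their place "hand_eye" (4x4, takes a point from camera to tool coordinates, whose origin is the TCP and whose axes are the tool frame's). Camera axes: x right, y down, z forward; pixel columns grow to the right and rows downward; lengths in m; the calibration is good to about 2 mm. A picture is of the moment at which its call begins: read the wrist's pose just before it. There is no depth.
- job_done(): hands the job in, once; it reports no verdict.
Trained networks look in a picture, given as the dict that the camera call returned (one of the last four; its "shot" number tells which), for a name from the list of things; names that differ only in an ending like _2 or _b are one class to them, and where a whole thing is asked for, a point or a joint stands for the part that bears it (a point fixed in the world has none). Each returns a list of dicts, best first, with "confidence" (0 to 1); they miss things now and then, are a little off and sometimes report something else, mostly with a low value. They report only what shows in the picture. A call takes as long as a camera call. They do not tell look-alikes from the thing itself.
- regions_of(picture, thing): "pixels" (480x640 bool, what is visible of it) and "box" ([left, top, right, bottom] in pixels, round what is visible of it).
The state is a dict: "t": time; "q": joint angles; "qd": joint speeds; "joint_efforts": joint torques, N m; "eef_pos": TCP position; "ee_rot": TCP orientation; "force": force on the tool from outside, world axes, zero at the start; "moment": the same for the moment, N m; "width": finger opening in m.
Only numpy, scipy, OpenCV 4.12 (cv2) and the standard library are available. Lean on these libraries where they do the work, as an engineer would, in place of code of your own. Each camera call takes 0.05 s, during which the arm holds its last target. There are 200 camera calls.

## Task

Take the orange-handled hooked rod from its rest, reach its hook under the shelf, catch the pull eye of the blue slide tray and draw that tray out towards you until it is fully out against its stop. Then unhook the rod and lay it back in its rest the way it lay before. Move the blue tray only with the rod, never with the hand, and leave the other trays, the bottle, the jar and the small box where they are.

Things in the scene. Friction and masses are not known exactly. Their poses are not given: they have to be found in the camera images.
- rod_grip (a point): Centre of the orange handle of the loose hooked rod, on its axis; x runs along the rod towards the hook, z is up as it lies in its rest, 60 mm above the desk. Handle 100 mm long (50 mm either way along x), 20 x 20 mm square section. Rod 199 mm long, about 0.13 kg.
- rod_tip (a point): Lower end of the rod's hook prong. From the handle a round steel shaft, 8 mm thick, runs straight on 95 mm and turns straight down into the prong, 8 mm thick, its centre line 145 mm ahead (x) of rod_grip, its lower end 32 mm below the axis.
- rest: Fixed aluminium rest for the rod: base 170 x 70 x 8 mm and two notched uprights 10 mm thick along x. Origin on the desk, 50 mm ahead (x) of the point below the handle's centre; x is the direction of the hook.
- rest_seat (a point): Where rod_grip lies when the rod is in its rest (60 mm above the desk; x towards the hook). Upright 38 mm behind it carries the handle (notch floor 50 mm above desk, 26 mm wide), one 82 mm ahead the shaft (floor 56 mm, 16 mm wide). Notches flare upwards, cheeks ending 82 mm above the desk. Between the uprights both sides of the handle are free.
- ledge_front (a point): Middle of the lower front edge of the fixed white shelf, 92 mm above the desk; board 14 mm thick, 282 mm wide (y), 130 mm deep (x). x points in under the shelf, away from the robot; z up. Upright panels 6 mm thick at y = -138, -45, 45, 138 mm, from 10 mm behind the edge, bound three bays, a tray in the middle of each (y = -90, 0, 90 mm).
- blue_eye (a point): Centre of the opening of the BLUE tray's pull eye, 40 mm above the desk; axes as ledge_front. A level loop of 6 mm steel bar on the tray's front; a prong enters it from above. Opening 33 mm along x, 30 mm along y, its two corners nearest the robot cut off by 6 mm. With the tray home it is 63.5 mm behind the shelf's front edge, in the tray's middle (y).
- tray_blue (a joint): How far the blue tray is drawn out along -x of ledge_front, m: 0 home, 0.11 fully out at its stop. Runs straight with about 2 N friction and stays where left. Open blue box 180 x 74 x 66 mm of upright glass slides, front face 16.5 mm behind blue_eye; its rear end shows behind the shelf, giving its colour and bay.
- white_eye (a point): The same point on the white tray, of the same make; this tray is to stay where it is.
- green_eye (a point): The same point on the green tray, of the same make; this tray is to stay where it is.
- bottle: Bystander: upright amber bottle, 52 mm diameter, 130 mm tall, standing in front of the shelf to one side of the blue tray's path. Origin at the centre of its foot.
- jar: Bystander: upright clear jar with blue cap, 54 mm diameter, 85 mm tall, standing in front of the shelf on the other side of the blue tray's path. Origin at the centre of its foot.
- coverbox: Bystander: small white and blue box, 60 x 85 x 35 mm, standing on the shelf. Origin at the centre of its underside.
Not all that is in view belongs to the job. Leave any black look-alike of the rest alone.

How it is judged:
By the outcome, as a careful person would: the job done as asked, in the order asked, and still so for the second after the job is handed in, with the robot touching nothing.
It also fails if it takes over 59 s, if anything falls off the work surface, if the arm or the gripper's body presses on something with over 40 N, if the wrist force passes 120 N, or if a joint passes its speed limit or range.

## Working session

There is one attempt and no reset: what is moved stays moved. The work goes in short steps, Python scripts to look and compute and a tool call to move; the robot and the scene stay as the last step left them, time stands still between calls to the robot, and variables do not carry over. Pictures are saved under pics/ and viewed, about 8 in all and at most 12, crops included, and the job is handed in when it is done.

Besides the shell and the picture viewer there is one more tool, called after "Call:" by a JSON object that holds its "op" and its "data". drive_tool: Moves the arm, as the interface text tells. Its arguments: {"type":"object","properties":{"rows":{"type":"array"},"newtons":{"type":"number"}},"required":["rows"]}

```bash
mkdir -p pics
cat > h.py <<'E'
import numpy as np, cv2
from station import *
def ray(f,u,v,T=None):
    T=f["T"] if T is None else T
    d=np.array([(u-f["cx"])/f["fx"],(v-f["cy"])/f["fy"],1.]); return T[:3,3],T[:3,:3]@d
def at(f,u,v,z,T=None):
    o,d=ray(f,u,v,T); return o+d*(z-o[2])/d[2]
def proj(f,p):
    q=np.linalg.inv(f["T"])@np.append(p,1); return [f["fx"]*q[0]/q[2]+f["cx"],f["fy"]*q[1]/q[2]+f["cy"]]
E
python3 - <<'E'
from h import *
for n in("top","scene"):
    f=grab_frame(n); cv2.imwrite(f"pics/{n}0.png",f["img"]); print(n,f["fx"],f["T"].round(3).tolist())
    for t in("rod_grip","rest","ledge_front","tray_blue","bottle","jar","coverbox"):
        for r in regions_of(f,t)[:3]:
            ys,xs=np.nonzero(r["pixels"]); print(t,round(r["confidence"],2),np.round(r["box"]).tolist(),len(xs),xs.mean().round(1) if len(xs) else 0,ys.mean().round(1) if len(xs) else 0)
print(get_state())
E
```

```text
top 565.107495255464 [[0.016, -0.996, 0.091, 0.355], [-1.0, -0.016, -0.0, -0.051], [0.002, -0.091, -0.996, 1.513], [0.0, 0.0, 0.0, 1.0]]
rod_grip 0.63 [390.0, 237.0, 446.0, 288.0] 361 408.2 270.2
rest 0.96 [402.0, 154.0, 469.0, 212.0] 1691 437.8 182.0
rest 0.8 [408.0, 323.0, 472.0, 383.0] 1804 438.4 354.0
rest 0.66 [377.0, 238.0, 439.0, 299.0] 1299 407.5 268.5
ledge_front 0.79 [231.0, 121.0, 349.0, 194.0] 4852 292.0 160.2
tray_blue 0.8 [281.0, 90.0, 319.0, 135.0] 1217 301.0 112.2
bottle 0.65 [222.0, 196.0, 244.0, 220.0] 366 234.1 208.7
jar 0.9 [306.0, 206.0, 327.0, 230.0] 371 315.7 219.5
coverbox 0.55 [248.0, 128.0, 287.0, 162.0] 898 268.3 141.5
scene 515.6406230189218 [[-0.393, 0.681, -0.618, 1.265], [0.92, 0.285, -0.271, 0.301], [-0.009, -0.675, -0.738, 1.051], [0.0, 0.0, 0.0, 1.0]]
rod_grip 0.9 [202.0, 209.0, 269.0, 230.0] 426 240.8 216.3
rest 0.88 [294.0, 207.0, 360.0, 243.0] 1280 326.5 230.8
rest 0.66 [227.0, 150.0, 286.0, 190.0] 983 255.1 173.8
rest 0.65 [137.0, 252.0, 209.0, 301.0] 1738 171.9 281.1
ledge_front 0.82 [243.0, 276.0, 378.0, 400.0] 6298 311.1 329.2
tray_blue 0.92 [241.0, 343.0, 307.0, 419.0] 2772 274.1 379.1
jar 0.66 [297.0, 262.0, 319.0, 298.0] 574 307.5 278.4
coverbox 0.47 [206.0, 320.0, 275.0, 398.0] 2670 240.5 358.6
{'t': 0.8, 'q': array([-1.03789039e+00,  3.58542296e-01,  1.19332254e-02, -3.16409036e-05,
       -1.22408971e+00, -2.88123643e-01]), 'qd': array([-0.00068854,  0.00074346, -0.00127908,  0.00164045,  0.00089453,
       -0.00138266]), 'joint_efforts': array([ 2.14537649e-04, -5.82284689e+01,  2.93284196e+01,  7.00231075e+00,
        1.24499272e-02, -5.18545403e-05]), 'eef_pos': array([ 0.16359391, -0.65486735,  0.22660737]), 'ee_rot': array([-1.57088140e+00, -5.62506533e-05,  2.44771549e-01]), 'force': array([-0.61384659,  0.44508982, -0.40054553]), 'moment': array([0.0126556 , 0.05327091, 0.06826033]), 'width': 0.08779493675006979}
```

View pics/top0.png

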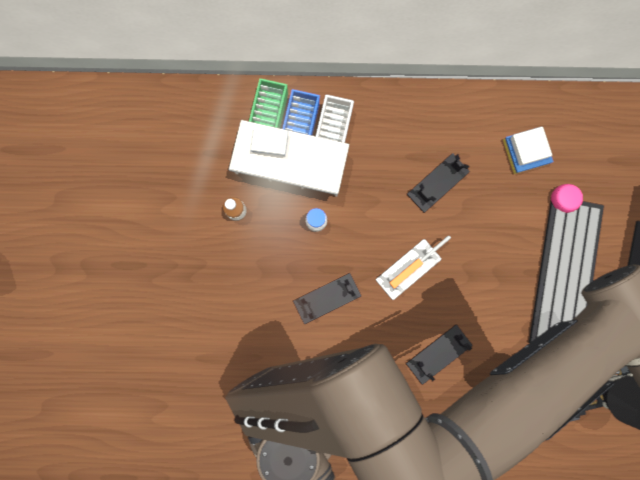

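View pics/scene0.png

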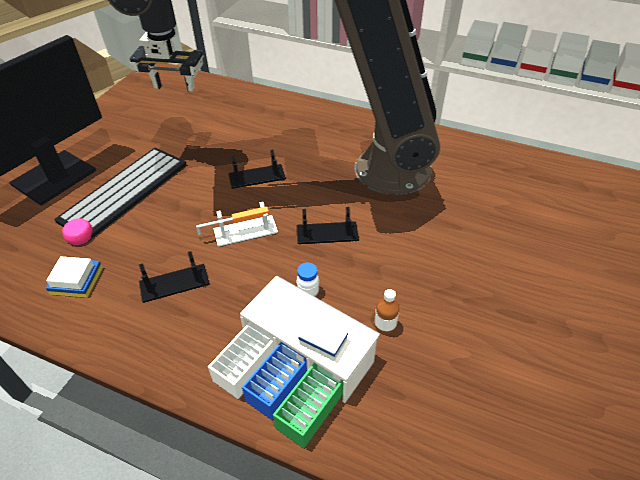

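Run:
```python
from h import *
f=grab_frame("top"); im=f["img"]
a=cv2.resize(im[110:240,215:365],None,fx=4,fy=4,interpolation=2)[:520,:600]
cv2.imwrite("pics/crop1.png",a)
m=(cv2.inRange(im,(0,110,200),(90,200,255)))[230:300,370:460]
ys,xs=np.nonzero(m); r=cv2.minAreaRect(np.c_[xs+370,ys+230].astype(np.float32)); print(r)
b=cv2.boxPoints(r); print([at(f,*p,.07)[:2].round(4).tolist() for p in b])
c=at(f,*r[0],.068); print("grip",c)
for t,h in(("bottle",.06),("jar",.0425)):
    rr=regions_of(f,t)[0]["box"]; print(t,at(f,(rr[0]+rr[2])/2,(rr[1]+rr[3])/2,h))
R=[r["pixels"] for t in("ledge_front","coverbox") for r in regions_of(f,t)[:1]]
M=(R[0]|R[1]).astype(np.uint8)
h=cv2.convexHull(cv2.findNonZero(R[0].astype(np.uint8))); r=cv2.minAreaRect(h); print(r)
for p in cv2.boxPoints(r): print(p,at(f,*p,.106)[:2].round(4))
```

```text
((0.0, 0.0), (0.0, 0.0), 0.0)
[[1.1202, 0.8016], [1.1202, 0.8016], [1.1202, 0.8016], [1.1202, 0.8016]]
grip [1.12130644 0.80277635 0.068     ]
bottle [0.56371045 0.16384526 0.06      ]
jar [ 0.54798979 -0.04968068  0.0425    ]
((288.11700439453125, 157.44158935546875), (111.97698974609375, 53.91825866699219), 12.757532119750977)
[227.5574  171.37149] [0.6587 0.1751]
[239.46396 118.7843 ] [0.7954 0.1489]
[348.6766  143.51169] [ 0.7357 -0.1303]
[336.77005 196.09888] [ 0.6001 -0.1018]
```

View pics/crop1.png

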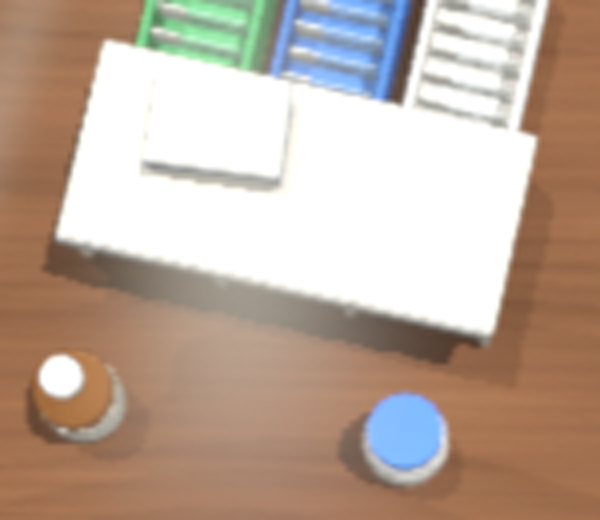

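Run:
```python
from h import *
f=grab_frame("top"); im=f["img"]
P=lambda u,v,z: at(f,215+(u-1.5)/4,110+(v-1.5)/4,z)[:2]
FL,FR=P(57,242,.092),P(490,338,.092); BL,BR=P(107,42,.106),P(537,138,.106)
print("front",FL,FR,np.linalg.norm(FL-FR),"back",BL,BR,np.linalg.norm(BL-BR),np.linalg.norm(FL-BL))
d=(FL-FR)+(BL-BR); yaw=np.arctan2(-d[0],d[1]); ex=np.array([np.cos(yaw),np.sin(yaw)]); ey=np.array([-ex[1],ex[0]])
mid=((FL+FR)/2+(BL+BR)/2-.13*ex)/2; eye=mid+.0635*ex
print("yaw",yaw,np.degrees(yaw),"mid",mid,"eye",eye)
for n,p in(("bottle",P(62,378,.13)),("jar",P(405,430,.085))): print(n,p,"ledge xy",(p-mid)@ex,(p-mid)@ey)
hsv=cv2.cvtColor(im,cv2.COLOR_BGR2HSV); m=cv2.inRange(hsv,(12,190,170),(28,255,255)); m[:235]=0;m[300:]=0;m[:,:370]=0;m[:,460:]=0
xs=cv2.findNonZero(m); r=cv2.minAreaRect(xs); print(len(xs),r)
c=at(f,*r[0],.07); print("grip",c)
B=cv2.boxPoints(r); print([at(f,*p,.07)[:2].round(4).tolist() for p in B])
```

```text
front [0.66499653 0.17407471] [ 0.60758789 -0.10316723] 0.2831233745626362 back [0.79195594 0.14394595] [ 0.73413571 -0.13083347] 0.2807969174193871 0.1304853738539329
yaw -0.2057849778626916 -11.790610718725304 mid [0.63604046 0.03428681] eye [0.69820067 0.02131149]
bottle [0.57139829 0.16236091] ledge xy -0.08944837721274718 0.11216315222779955
jar [ 0.54863861 -0.05006465] ledge xy -0.06832173833447899 -0.1004310316964653Traceback (most recent call last):
  File "<stdin>", line 11, in <module>
cv2.error: OpenCV(4.12.0) /io/opencv/modules/imgproc/src/convhull.cpp:143: error: (-215:Assertion failed) total >= 0 && (depth == CV_32F || depth == CV_32S) in function 'convexHull'
```

Run:
```python
from h import *
f=grab_frame("top"); im=f["img"]
hsv=cv2.cvtColor(im,cv2.COLOR_BGR2HSV); print(hsv[273,407],hsv[265,412],hsv[280,396],hsv[300,420])
m=np.zeros(hsv.shape[:2],np.uint8); m[235:300,370:460]=cv2.inRange(hsv,(12,170,200),(28,255,255))[235:300,370:460]
pts=cv2.findNonZero(m); print(len(pts))
vx,vy,x0,y0=cv2.fitLine(pts,cv2.DIST_HUBER,0,.01,.01).ravel()
t=(pts[:,0,:]-[x0,y0])@[vx,vy]; 
e=[at(f,x0+vx*s,y0+vy*s,.07)[:2] for s in(t.min()-.5,t.max()+.5)]
print(e,np.linalg.norm(e[0]-e[1]),"mid",(e[0]+e[1])/2)
d=e[1]-e[0]; print("yaw",np.degrees(np.arctan2(d[1],d[0])))
r=regions_of(f,"rest")
for q in r: print(q["confidence"],cv2.minAreaRect(cv2.findNonZero(q["pixels"].astype(np.uint8))))
s=get_state();from scipy.spatial.transform import Rotation as R
print(R.from_euler("xyz",s["ee_rot"]).as_matrix().round(3))
w=grab_frame("wrist"); print(w["hand_eye"].round(3).tolist(),w["fx"])
```

```text
[ 21 127 255] [ 21 128 255] [ 21 125 255] [ 12 131 161]Traceback (most recent call last):
  File "<stdin>", line 5, in <module>
TypeError: object of type 'NoneType' has no len()
```

Run:
```python
from h import *
f=grab_frame("top"); im=f["img"]
hsv=cv2.cvtColor(im,cv2.COLOR_BGR2HSV)
m=np.zeros(hsv.shape[:2],np.uint8); m[235:300,370:460]=cv2.inRange(hsv,(15,90,215),(28,255,255))[235:300,370:460]
pts=cv2.findNonZero(m); print(len(pts))
vx,vy,x0,y0=cv2.fitLine(pts,cv2.DIST_HUBER,0,.01,.01).ravel()
t=(pts[:,0,:]-[x0,y0])@[vx,vy]; 
e=[at(f,x0+vx*s,y0+vy*s,.07)[:2] for s in(t.min()-.5,t.max()+.5)]
print(e,np.linalg.norm(e[0]-e[1]),"mid",(e[0]+e[1])/2)
d=e[1]-e[0]; print("yaw",np.degrees(np.arctan2(d[1],d[0])))
s=get_state();from scipy.spatial.transform import Rotation as R
print(R.from_euler("xyz",s["ee_rot"]).as_matrix().round(3))
w=grab_frame("wrist"); print(w["hand_eye"].round(3).tolist(),w["fx"])
```

```text
265
[array([ 0.37875048, -0.24505774]), array([ 0.44397166, -0.32031492])] 0.0995863666231827 mid [ 0.41136107 -0.28268633]
yaw -49.086359991117426
[[ 0.97   0.    -0.242]
 [ 0.242 -0.     0.97 ]
 [-0.    -1.    -0.   ]]
[[0.001, 0.961, 0.277, -0.074], [-0.001, -0.277, 0.961, -0.158], [1.0, -0.001, 0.0, -0.0], [0.0, 0.0, 0.0, 1.0]] 426.9853400322557
```

Call:
{"op": "drive_tool", "data": {"rows": [[[0.5,0.8,0],-0.701,1],[[0.5,0.8,0],-0.701,1],[[0.5,0.8,0],-0.701,1],[[0.5,0.8,0],-0.701,1],[[0.5,0.8,0],-0.701,1],[[0.5,0.8,0],-0.701,1],[[0.5,0.8,0],-0.701,1],[[0.5,0.8,0],-0.701,1],[[0.5,0.8,0],-0.701,1]]}}

```text
t: 2.15
eef_pos: [0.314, -0.4144, 0.2269]
ee_rot: [-1.571, -0.001, -0.857]
force: [-0.4, -0.1, 0.5]
width: 0.0881
```

Call:
{"op": "drive_tool", "data": {"rows": [[[0.305,0.467,-0.09],0,1],[[0.305,0.467,-0.09],0,1],[[0.305,0.467,-0.09],0,1],[[0.305,0.467,-0.09],0,1],[[0.305,0.467,-0.09],0,1],[[0.305,0.467,-0.09],0,1]]}}

```text
t: 2.75
eef_pos: [0.4051, -0.2748, 0.1996]
ee_rot: [-1.571, 0.0, -0.853]
force: [-0.7, 0.3, 0.6]
width: 0.0875
```

```bash
cat >> h.py <<'E'
from scipy.spatial.transform import Rotation as R
def wrist():
    s=get_state(); f=grab_frame("wrist"); T=np.eye(4); T[:3,:3]=R.from_euler("xyz",s["ee_rot"]).as_matrix(); T[:3,3]=s["eef_pos"]; f["T"]=T@f["hand_eye"]; return s,f
E
python3 - <<'E'
from h import *
s,f=wrist(); im=f["img"].copy()
hsv=cv2.cvtColor(im,cv2.COLOR_BGR2HSV); m=cv2.inRange(hsv,(12,90,150),(28,255,255))
n,l,st,_=cv2.connectedComponentsWithStats(m); print(st[np.argsort(-st[1:,4])[:3]+1])
for k,c in((.07,(255,0,0)),):
  g=np.array([.4114,-.2827]); a=np.radians(-49.1); ex=np.array([np.cos(a),np.sin(a)]);ey=np.array([-ex[1],ex[0]])
  q=[proj(f,np.append(g+ex*i*.05+ey*j*.01,k)) for i,j in((-1,-1),(-1,1),(1,1),(1,-1))]; cv2.polylines(im,[np.int32(q)],True,c,1); print(np.round(q))
cv2.imwrite("pics/w1.png",im)
E
```

```text
[[    0     0   365   327 50858]
 [  356     0   284   327 36943]
 [  156   367   156    53  5123]]
[[303. 165.]
 [333. 165.]
 [331. 302.]
 [304. 302.]]
```

View pics/w1.png

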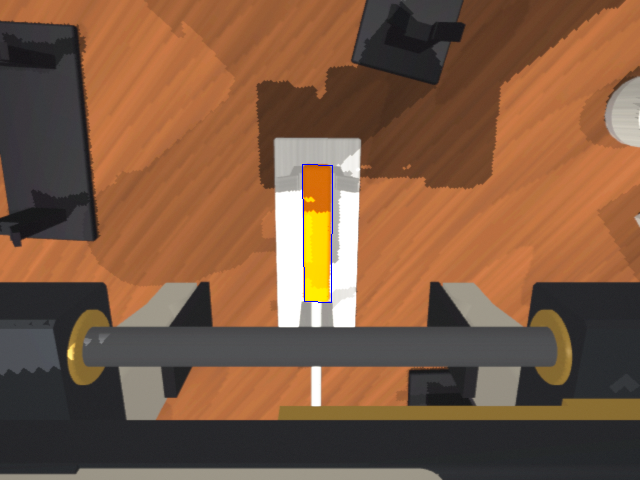

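Call:
{"op": "drive_tool", "data": {"rows": [[[0,0,-0.15],0,1],[[0,0,-0.3],0,1],[[0,0,-0.4],0,1],[[0,0,-0.48],0,1],[[0,0,-0.525],0,1],[[0,0,-0.525],0,1],[[0,0,-0.525],0,0.15],[[0,0,-0.525],0,0.15],[[0,0,-0.525],0,0.15],[[0,0,-0.525],0,0.1],[[0,0,-0.525],0,0.1],[[0,0,-0.525],0,0.1]], "newtons": 45}}

```text
t: 4.0
eef_pos: [0.4052, -0.2747, 0.0423]
ee_rot: [-1.57, -0.0, -0.856]
force: [-0.4, -0.0, -0.0]
width: 0.0451
```

Call:
{"op": "drive_tool", "data": {"rows": [[[0,0,0],0,0],[[0,0,0],0,0],[[0,0,0],0,0],[[0,0,0],0,0],[[0,0,0],0,0]], "newtons": 45}}

```text
t: 4.5
eef_pos: [0.4049, -0.2747, 0.042]
ee_rot: [-1.571, 0.0, -0.856]
force: [-0.4, -0.5, 1.1]
width: 0.0196
```

Call:
{"op": "drive_tool", "data": {"rows": [[[0,0,0.03],0,0],[[0,0,0.1],0,0],[[0,0,0.2],0,0],[[0,0,0.3],0,0],[[0,0,0.4],0,0],[[0,0,0.467],0,0],[[0,0,0.467],0,0]]}}

```text
t: 5.2
eef_pos: [0.4067, -0.2753, 0.1858]
ee_rot: [-1.568, -0.005, -0.856]
force: [-0.0, 0.5, -1.6]
width: 0.0197
```

Call:
{"op": "drive_tool", "data": {"rows": [[[0.05,0.1,0],0.0876,0],[[0.05,0.23,0],0.175,0],[[0.1,0.36,0],0.263,0],[[0.1,0.49,0],0.35,0],[[0.1,0.62,0],0.438,0],[[0.1,0.75,0],0.5256,0],[[0.1,0.85,0],0.5256,0],[[0.1,0.95,0],0.5256,0],[[0.1,0.95,0],0.5256,0]]}}

```text
t: 6.1
eef_pos: [0.4348, 0.0127, 0.1818]
ee_rot: [-1.57, 0.0, -0.028]
force: [-0.6, 0.1, -1.7]
width: 0.0197
```

Call:
{"op": "drive_tool", "data": {"rows": [[[0,0.06,0],0,0],[[0,0.128,0],0,0],[[0,0.128,-0.1],0,0],[[0,0.128,-0.2],0,0],[[0,0.128,-0.3],0,0],[[0,0.128,-0.38],0,0],[[0,0.128,-0.4],0,0],[[0,0.128,-0.4],0,0]]}}

```text
t: 6.9
eef_pos: [0.4344, 0.0479, 0.0615]
ee_rot: [-1.572, 0.002, -0.031]
force: [0.8, 0.0, -1.5]
width: 0.0198
```

Run:
```python
from h import *
s=get_state(); print(s["eef_pos"],s["ee_rot"],s["force"],s["moment"])
y=s["ee_rot"][2]; u=np.array([np.cos(y),np.sin(y),0])
t=s["eef_pos"]+u*.155+[0,0,.019-.0004]
f=grab_frame("top"); g=grab_frame("scene"); out=[]
for q in(f,g):
    im=q["img"].copy(); im=im.copy()
    a=t-u*.095; b=t; c=t-[0,0,.032]
    pa,pb,pc=[proj(q,k) for k in(a,b,c)]; print(pa,pb,pc)
    u0,v0=int(pb[0])-50,int(pb[1])-40
    cr=cv2.resize(im[v0:v0+80,u0:u0+100],None,fx=4,fy=4,interpolation=cv2.INTER_CUBIC)
    for k in (pa,pb,pc): cv2.circle(cr,tuple(int((k[i]-(u0,v0)[i])*4+1.5) for i in(0,1)),2,(255,0,255),-1)
    out.append(cr)
cv2.imwrite("pics/pre.png",np.hstack(out))
```

```text
[0.43437984 0.04790766 0.06145926] [-1.5723606   0.00229846 -0.03103465] [ 0.75623097  0.03831109 -1.45739349] [-0.0186178   0.00766963  0.01005812]
[np.float64(277.797479649695), np.float64(237.89861357703265)] [np.float64(279.78428696688513), np.float64(201.04789799252106)] [np.float64(280.5428326692983), np.float64(203.03894683010773)]
[np.float64(352.1414641431855), np.float64(267.1830644511151)] [np.float64(336.50126780901587), np.float64(295.6569076841662)] [np.float64(336.31623811200706), np.float64(303.729061098299)]
```

View pics/pre.png

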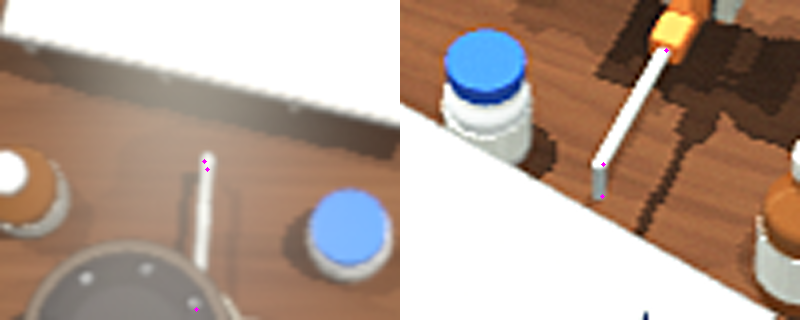

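Call:
{"op": "drive_tool", "data": {"rows": [[[0.03,-0.006,0.005],0,0],[[0.08,-0.016,0.005],0,0],[[0.13,-0.026,0.005],0,0],[[0.18,-0.036,0.005],0,0],[[0.23,-0.046,0.005],0,0],[[0.28,-0.056,0.005],0,0],[[0.32,-0.064,0.005],0,0],[[0.35,-0.07,0.005],0,0],[[0.362,-0.0723,0.005],0,0],[[0.362,-0.0723,0.005],0,0],[[0.362,-0.0723,0.005],0,0]]}}

```text
t: 8.1
eef_pos: [0.5432, 0.0269, 0.0636]
ee_rot: [-1.571, 0.0, -0.031]
force: [-0.3, -0.2, -0.4]
width: 0.0195
```

Run:
```python
from h import *
s=get_state(); print(s["eef_pos"],s["ee_rot"],s["force"],s["moment"])
y=s["ee_rot"][2]; u=np.array([np.cos(y),np.sin(y),0])
print("prong",s["eef_pos"]+u*.155,"eye .698 .0213")
```

```text
[0.54315863 0.02688426 0.06362001] [-1.57082915e+00  4.51105142e-04 -3.08734998e-02] [-0.3194765  -0.16195263 -0.36027512] [0.01162565 0.04170957 0.02977097]
prong [0.69808476 0.02209963 0.06362001] eye .698 .0213
```

Lower 20 mm watching the force.

Call:
{"op": "drive_tool", "data": {"rows": [[[0,0,-0.015],0,0],[[0,0,-0.03],0,0],[[0,0,-0.045],0,0],[[0,0,-0.06],0,0],[[0,0,-0.07],0,0],[[0,0,-0.07],0,0],[[0,0,-0.07],0,0]]}}

```text
t: 8.8
eef_pos: [0.5437, 0.0269, 0.0426]
ee_rot: [-1.571, 0.0, -0.031]
force: [0.2, -0.7, -1.5]
width: 0.0195
```

Call:
{"op": "drive_tool", "data": {"rows": [[[-0.02,0.004,0],0,0],[[-0.04,0.0083,0],0,0],[[-0.06,0.0125,0],0,0],[[-0.09,0.0188,0],0,0],[[-0.12,0.025,0],0,0],[[-0.15,0.0313,0],0,0],[[-0.18,0.0376,0],0,0],[[-0.21,0.0438,0],0,0],[[-0.228,0.0477,0],0,0]]}}

```text
t: 9.7
eef_pos: [0.4744, 0.0415, 0.0428]
ee_rot: [-1.571, -0.0, -0.03]
force: [2.2, -0.1, -1.5]
width: 0.0196
```

Run:
```python
from h import *
s=get_state(); print(s["eef_pos"],s["force"],s["moment"])
g=grab_frame("scene"); cv2.imwrite("pics/pull.png",cv2.resize(g["img"][200:440,180:420],None,fx=2.4,fy=2.4,interpolation=cv2.INTER_CUBIC))
```

```text
[0.47441873 0.0414862  0.04279562] [ 2.1877051  -0.12306163 -1.46530704] [-0.09011446 -0.89863344 -0.04310872]
```

View pics/pull.png

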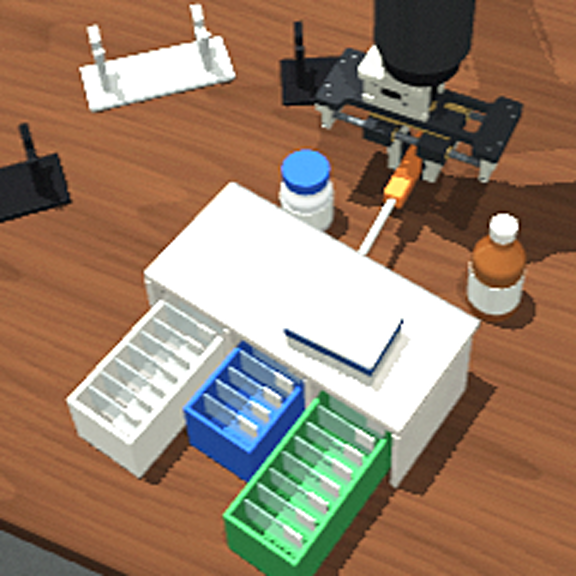

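Call:
{"op": "drive_tool", "data": {"rows": [[[-0.03,0.0062,0],0,0],[[-0.06,0.0125,0],0,0],[[-0.09,0.0188,0],0,0],[[-0.12,0.025,0],0,0],[[-0.145,0.03,0],0,0],[[-0.16,0.0333,0],0,0],[[-0.168,0.035,0],0,0],[[-0.175,0.0365,0],0,0]]}}

```text
t: 10.55
eef_pos: [0.4226, 0.0523, 0.0427]
ee_rot: [-1.571, 0.0, -0.031]
force: [2.1, -0.9, -1.5]
width: 0.0197
```

Call:
{"op": "drive_tool", "data": {"rows": [[[-0.005,0.001,0],0,0],[[-0.008,0.0017,0],0,0],[[-0.008,0.0017,0],0,0]]}}

```text
t: 10.85
eef_pos: [0.422, 0.0533, 0.0431]
ee_rot: [-1.57, -0.003, -0.031]
force: [7.0, -2.6, -3.4]
width: 0.0198
```

Call:
{"op": "drive_tool", "data": {"rows": [[[-0.004,0.0008,0],0,0],[[-0.006,0.0012,0],0,0],[[-0.006,0.0012,0],0,0]]}}

```text
t: 11.15
eef_pos: [0.4219, 0.0543, 0.0436]
ee_rot: [-1.569, -0.005, -0.03]
force: [12.3, -3.5, -4.1]
width: 0.0197
```

Call:
{"op": "drive_tool", "data": {"rows": [[[0.012,-0.0025,0],0,0],[[0.03,-0.0062,0],0,0],[[0.045,-0.0093,0],0,0],[[0.045,-0.0093,0],0,0],[[0.045,-0.0093,0.01],0,0],[[0.045,-0.0093,0.03],0,0]]}}

```text
t: 11.75
eef_pos: [0.4315, 0.05, 0.0515]
ee_rot: [-1.572, 0.001, -0.031]
force: [-0.6, 0.7, -1.7]
width: 0.0199
```

Call:
{"op": "drive_tool", "data": {"rows": [[[0,0,0.03],0,0],[[0,0,0.07],0,0],[[0,0,0.15],0,0],[[0,0,0.25],0,0],[[0,0,0.35],0,0],[[0,0,0.44],0,0],[[0,0,0.44],0,0],[[0,0,0.44],0,0]]}}

```text
t: 12.55
eef_pos: [0.432, 0.0505, 0.1846]
ee_rot: [-1.569, -0.002, -0.031]
force: [-0.2, 0.1, -1.8]
width: 0.0196
```

Run:
```python
from h import *
s=get_state(); print(s["eef_pos"],s["ee_rot"],s["force"],s["moment"])
y=s["ee_rot"][2]; u=np.array([np.cos(y),np.sin(y),0])
t=s["eef_pos"]+u*.155+[0,0,.018]
f=grab_frame("top"); g=grab_frame("scene"); out=[]
for q in(f,g):
    im=q["img"].copy()
    K=[proj(q,k) for k in(t-u*.095,t,t-[0,0,.032])]
    u0,v0=int(K[1][0])-50,int(K[1][1])-60
    cr=cv2.resize(im[v0:v0+110,u0:u0+100],None,fx=4,fy=4,interpolation=cv2.INTER_CUBIC)
    for k in K: cv2.circle(cr,tuple(int((k[i]-(u0,v0)[i])*4+1.5) for i in(0,1)),2,(255,0,255),-1)
    out.append(cr)
cv2.imwrite("pics/un.png",np.hstack(out))
```

```text
[0.43199318 0.05046483 0.18455702] [-1.56925336 -0.00167796 -0.03074163] [-0.18981709  0.06220098 -1.81193088] [-0.00441601  0.09054669 -0.05914848]
```

View pics/un.png

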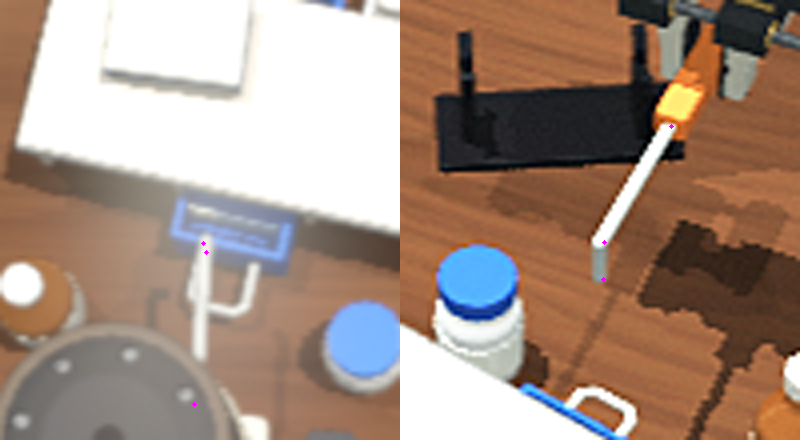

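Call:
{"op": "drive_tool", "data": {"rows": [[[0,-0.1,0],-0.0876,0],[[-0.03,-0.23,0],-0.175,0],[[-0.06,-0.36,0],-0.263,0],[[-0.09,-0.49,0],-0.35,0],[[-0.09,-0.62,0],-0.438,0],[[-0.09,-0.75,0],-0.5256,0],[[-0.09,-0.85,0],-0.5256,0],[[-0.09,-0.9,0],-0.5256,0],[[-0.09,-0.9,0],-0.5256,0]]}}

```text
t: 13.55
eef_pos: [0.4041, -0.2212, 0.1822]
ee_rot: [-1.573, 0.002, -0.859]
force: [0.6, 0.9, -1.6]
width: 0.0197
```

Call:
{"op": "drive_tool", "data": {"rows": [[[0,-0.1,0],0,0],[[0,-0.17,0],0,0],[[0,-0.1835,0],0,0],[[0,-0.1835,-0.1],0,0],[[0,-0.1835,-0.2],0,0],[[0,-0.1835,-0.28],0,0],[[0,-0.1835,-0.32],0,0],[[0,-0.1835,-0.32],0,0],[[0,-0.1835,-0.32],0,0]]}}

```text
t: 14.45
eef_pos: [0.4051, -0.2742, 0.0877]
ee_rot: [-1.571, 0.001, -0.855]
force: [-0.1, 0.7, -0.1]
width: 0.0194
```

Run:
```python
from h import *
s,f=wrist(); print(s["eef_pos"],s["ee_rot"],s["force"])
g=grab_frame("scene")
y=s["ee_rot"][2]; u=np.array([np.cos(y),np.sin(y),0]); t=s["eef_pos"]+u*.155+[0,0,.018]
cr=cv2.resize(g["img"][180:270,180:300],None,fx=4,fy=4,interpolation=cv2.INTER_CUBIC)
for k in(t,t-[0,0,.032]):
    p=proj(g,k); cv2.circle(cr,(int((p[0]-180)*4+1.5),int((p[1]-180)*4+1.5)),2,(255,0,255),-1)
w=f["img"][:360,150:450]; cv2.imwrite("pics/back.png",np.hstack([w,cr]))
```

```text
[ 0.40512066 -0.27421396  0.0876893 ] [-1.57145947e+00  6.13036843e-04 -8.55476985e-01] [-0.08430845  0.7304433  -0.09491549]
```

View pics/back.png

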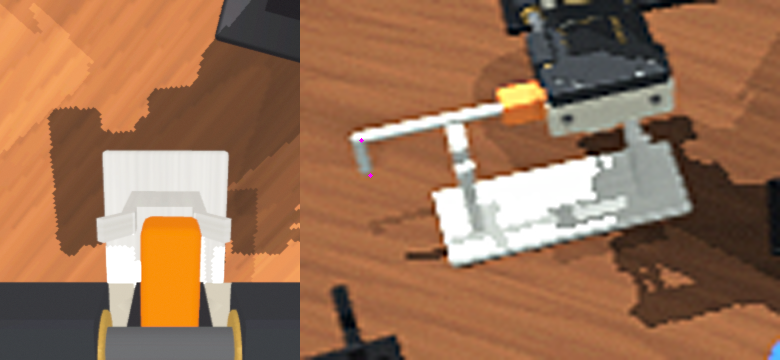

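Call:
{"op": "drive_tool", "data": {"rows": [[[0,0,-0.03],0,0],[[0,0,-0.06],0,0],[[0,0,-0.09],0,0],[[0,0,-0.115],0,0],[[0,0,-0.135],0,0],[[0,0,-0.147],0,0],[[0,0,-0.15],0,0],[[0,0,-0.15],0,0],[[0,0,-0.15],0,0]]}}

```text
t: 15.45
eef_pos: [0.4053, -0.2748, 0.0429]
ee_rot: [-1.57, -0.001, -0.856]
force: [-0.4, 0.2, -1.9]
width: 0.0197
```

Call:
{"op": "drive_tool", "data": {"rows": [[[0,0,-0.003],0,0],[[0,0,-0.004],0,0],[[0,0,-0.004],0,0.27],[[0,0,-0.004],0,0.3],[[0,0,-0.004],0,0.35],[[0,0,-0.004],0,0.5],[[0,0,-0.004],0,1],[[0,0,-0.004],0,1],[[0,0,-0.004],0,1],[[0,0,-0.004],0,1],[[0,0,-0.004],0,1],[[0,0,-0.004],0,1]]}}

```text
t: 16.65
eef_pos: [0.4051, -0.2748, 0.0415]
ee_rot: [-1.571, 0.0, -0.856]
force: [0.0, -1.1, -0.4]
width: 0.081
```

Call:
{"op": "drive_tool", "data": {"rows": [[[0,0,0],0,1],[[0,0,0.05],0,1],[[0,0,0.15],0,1],[[0,0,0.3],0,1],[[0,0,0.45],0,1],[[0,0,0.523],0,1],[[0,0,0.523],0,1],[[0,0,0.523],0,1]]}}

```text
t: 17.45
eef_pos: [0.405, -0.2746, 0.1985]
ee_rot: [-1.57, -0.001, -0.857]
force: [-0.2, 0.4, -1.6]
width: 0.0876
```

Run:
```python
from h import *
s,f=wrist(); im=f["img"].copy(); print(s["t"],s["eef_pos"],s["width"],s["force"])
g=np.array([.4114,-.2827]); a=np.radians(-49.1); ex=np.array([np.cos(a),np.sin(a)]);ey=np.array([-ex[1],ex[0]])
q=[proj(f,np.append(g+ex*i*.05+ey*j*.01,.07)) for i,j in((-1,-1),(-1,1),(1,1),(1,-1))]; cv2.polylines(im,[np.int32(q)],True,(255,0,0),1)
t=grab_frame("top"); sc=grab_frame("scene")
c2=cv2.resize(t["img"][90:240,215:365],(400,400),interpolation=2)
c3=cv2.resize(sc["img"][190:260,190:290],(400,280),interpolation=2)
o=np.zeros((600,800,3),np.uint8); o[:400,:400]=c2; o[:280,400:]=c3; o[280:600,400:]=cv2.resize(im,(400,320)) ; cv2.imwrite("pics/fin.png",o)
# predicted eye fully out, top px; blue mask
mid=np.array([.636,.0343]); e=np.array([.979,-.204]); print("eye px expected",proj(t,np.append(mid-e*.0465,.04)))
for n in("bottle","jar","coverbox"):
    r=regions_of(t,n); print(n,[np.round(x["box"]).tolist() for x in r[:1]])
```

```text
17.45 [ 0.40501334 -0.2745915   0.19848484] 0.08757480149508186 [-0.20188323  0.43612425 -1.64654957]
eye px expected [np.float64(280.4773917623728), np.float64(203.08254040538404)]
bottle [[224.0, 195.0, 244.0, 223.0]]
jar []
coverbox [[250.0, 128.0, 289.0, 159.0]]
```

View pics/fin.png

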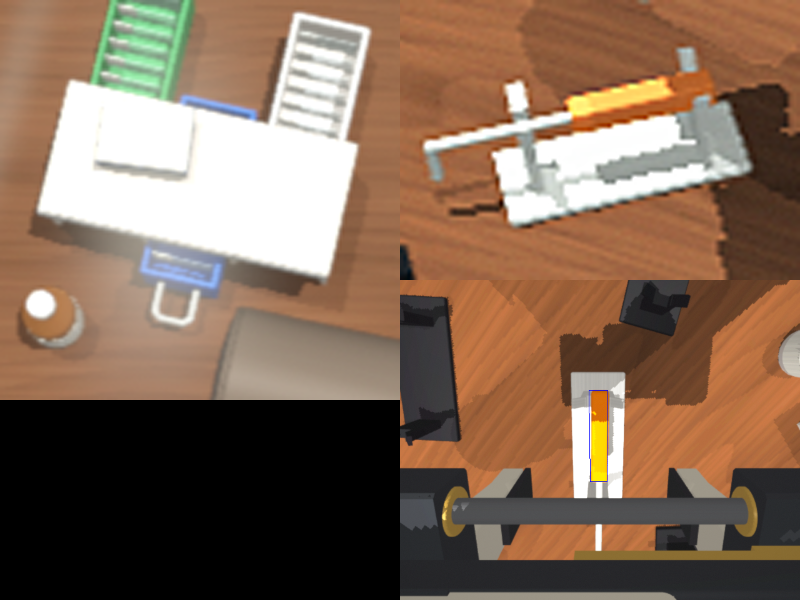

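```bash
python3 -c "
from station import *
print(get_state()['force']); print(job_done())"
```

```text
[-0.16920878 -0.3486844   0.14528693]
the job is handed in; nothing more can be done
None
```

I drew the blue tray fully out with the rod, unhooked it, and laid the rod back in its rest. I handed the job in at about 17.5 s on the robot's clock.

- **Blue tray:** The hook pulled it along its track. At the end the force rose from about 2 N to 12 N with no further travel, so it reached its stop. In the last top view its pull eye sits within about 1 pixel of the fully-out position I worked out.
- **Rod:** In the last wrist view the handle lies on the outline measured before the grasp. The gripper is open and clear above it.
- **Other things:** The bottle and small box show within about 3 pixels of where the networks found them at the start. The white and green trays look unmoved by eye only, as I did not measure them.
- **Jar not confirmed:** The arm hid it in the last top view. It stood in place in the picture after unhooking, and nothing went near it after that.
- **Odd reading:** One force reading after release showed -1.6 N vertically with nothing held. The reading just before hand-in was about 0.1 N, so I took it as noise.

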